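Hand brake check on the platform truck parked at the optics desk

TASK

A platform truck is parked under the far side of the desk with its push bar standing just beyond the edge. Check its hand brake: with the outside of the fingers, press the brake lever in towards the push bar until it comes up firm on its stop, still short of the bar, hold it there for two seconds, then ease it back out without letting it snap, and finish clear. Push firmly but do not force it, do not take the lever between the fingers or touch the bar, and leave the things on the desk where they stand.

Things in the scene. Friction and masses are not known exactly. Their poses are not given: they have to be found in the camera images.
- push_bar: Truck's push bar: fixed blue level tube, 28 mm diameter, 200 mm above the desk, 460 mm wide; its ends bend down into uprights beyond the desk's far edge (x = 0.515 m). Origin: middle of the bar, on its axis; y along it, z up, x away from the desk; the lever is on the -x side, facing the robot. Two black rubber sleeves, 35 mm diameter, at y = 45 to 165 mm (behind the lever) and -165 to -45 mm.
- lever_pivot (a point): Vertical pivot axis of the brake lever, fixed, at (-38, 15, 0) mm in the push bar's frame, same axes. It sits in a dark steel bracket, 28 mm high, clamped round the bar at y = 0 to 28 mm and reaching out to x = -50 mm of that frame.
- brake_lever (a joint): Lever angle, rad: 0 = out at rest, grows as the lever is pressed towards the bar; stiff end stop at 0.24 (brake fully on, 17 mm left between the lever's ball end and the rubber sleeve). A return spring holds it out: at lever_press about 2 N starts it and 7 N brings it to the stop. Let go, it snaps back. 10 to 20 N is a firm push; over 40 N would be forcing it.
- lever_press (a point): Where fingers press: centre line of the lever's blade, 121 mm from the pivot; turns with the lever. At rest at (-75, 130, 0) mm in the push bar's frame, with the same axes; it moves 28 mm towards the bar to the stop. The blade is a bare aluminium bar, 12 mm thick and high, gently curved, running from the pivot to +y and leaning to -x.
- lever_tip (a point): Centre of the ball, 18 mm in diameter, at the outer end of the lever, at (-78, 155, 0) mm in the push bar's frame at rest; turns with the lever.
- wash_bottle: Loose white squeeze bottle with a red cap, 60 mm in diameter, 160 mm tall, on the desk; origin at the centre of its foot. A bystander.
- mug: Loose dark blue mug, 80 mm in diameter, 92 mm tall, handle at its own +y, on the desk; origin at the centre of its foot. A bystander.
- housing: Loose white reflector housing, a 50 mm cube with an orange top and a black lens ring on its own -x face, on the desk; origin at the centre of its underside. A bystander.
- lens_ring: Loose black lens ring, 48 mm outside diameter, 12 mm high, flat on the desk; origin at the centre of its underside. A bystander.

How it is judged:
By the outcome, as a careful person would: the job done as asked, in the order asked, and still so for the second after the job is handed in, with the robot touching nothing.
It also fails if it takes over 38 s, if anything falls off the work surface, if the arm or the gripper's body presses on something with over 40 N, if the wrist force passes 120 N, or if a joint passes its speed limit or range.

ROBOT

A 6-joint arm with a two-finger parallel gripper is mounted at the origin on the work surface. World frame = base frame: x ahead of the robot, y to its left, z up, the work surface at z = 0. Lengths are in m, angles in rad, forces in N, time in s.
With the tool pointing down it reaches from about 0.3 to 0.85 m from the base axis. Payload 4.2 kg.
Tool frame: the origin (TCP) lies on the centre line of the jaws, within the pads' length; the fingertips stand 11 mm ahead of it and the grasp point (between the pads) lies 8 mm behind it; z points along the fingers, y is the line along which they close (so a half turn about z gives the same grasp; the last joint's range is limited). The gripper opens to 91 mm and grips with 3 to 60 N. Pads are 32 mm wide; open, the fingers measure 118 mm over their backs; the gripper's body (76 mm by 178 mm) begins 60 mm behind the grasp point.
Start: joints at [1.114, 0.32, 1.565, -0, 1.257, -0.02], TCP at [0.243, 0.521, 0.225] pointing down, gripper open.
Joint ranges: [-3.11, 3.11], [-0.84, 2.01], [0.21, 2.61], [-1.34, 4.49], [0.05, 2.63], [-2.56, 2.56]. Speed limits (rad/s): [2.57, 2.57, 3.14, 3.14, 3.14, 3.14].

INTERFACE

Orientations are given as a unit quaternion [x, y, z, w].
In Python, from rig import ctrl gives the robot as it stands.
- The arm moves only by the tool tcp_steps, called after "Request:" in YAML: its name, and indented under it one key for each argument. Schema: {"type":"object","properties":{"steps":{"type":"object","properties":{"finger_gap":{"type":"array","items":{"type":"number"},"minItems":1,"maxItems":12},"tx":{"type":"array","items":{"type":"number"},"minItems":1,"maxItems":12},"ty":{"type":"array","items":{"type":"number"},"minItems":1,"maxItems":12},"tz":{"type":"array","items":{"type":"number"},"minItems":1,"maxItems":12},"ax":{"type":"array","items":{"type":"number"},"minItems":1,"maxItems":12},"ay":{"type":"array","items":{"type":"number"},"minItems":1,"maxItems":12},"az":{"type":"array","items":{"type":"number"},"minItems":1,"maxItems":12}},"additionalProperties":false,"required":["finger_gap","tx","ty","tz","ax","ay","az"]},"clamp_n":{"type":"number"},"only":{"type":"string"},"quiet":{"type":"boolean"},"lines":{"type":"string"}},"required":["steps"],"additionalProperties":false}. steps is an object with one list for each field, all of the same length, 1 to 12, a row being the entries at one place: finger_gap (the finger opening in m), tx, ty, tz (the shift in m), ax, ay, az (a rotation vector in rad); each row is the pose to reach, as a shift and turn from the pose commanded when the call began, along the tool's axes at that moment; what a row does not reach only later rows make up. A row lasts 1/10 s, in which the tool goes at most 0.05 m and 0.15 rad, less where a joint would pass 70% of its speed; a pose out of reach is approached as far as the arm can. The fingers move at their own pace and stop on an object; clamp_n is the grip in N (left out, the last holds). Time passes only in rows, so rows that do not move let the fingers close. The tool returns the time, the measured TCP pose, the force, the opening and the grip force at its end. only (a regular expression) keeps the lines of the reply that match it, lines (a string "A,B") keeps lines A to B, and quiet returns only ok. Input that does not fit is refused with a message, and nothing moves.
- ctrl.state(): the state, without advancing time (a new reading comes with each control period).
- ctrl.snapshot(name): name is "side" or "top" or "wrist"; returns a dict with "pixels" (480x640x3 uint8, red, green, blue), "fx", "fy", "cx", "cy" (pixels), "dist" ([k1, k2, p1, p2, k3] as OpenCV has them; the pictures are not rectified), "rvec" (rotation vector, rad) and "tvec" (3), from world to camera coordinates, as OpenCV has them. Camera axes: x right, y down, z forward; pixel columns grow to the right and rows downward; lengths in m; the calibration is good to about 2 mm. A picture is of the moment at which its call begins. There is no depth.
- ctrl.finish_job(): hands the job in; it is judged then, once.
The state is a dict: "time_s": time; "joints": joint angles; "qvel": joint speeds; "tau": joint torques, N m; "tcp_pos": TCP position; "tcp_rot": TCP orientation; "contact_force": force on the tool from outside, world axes, zero at the start; "torque": the same for the moment, N m; "gripper_width": finger opening in m; "grasp_force": force on a finger pad.
Only numpy, scipy, OpenCV 4.12 (cv2) and the standard library are available. Lean on these libraries where they do the work, as an engineer would, in place of code of your own. Each camera call takes 0.05 s, during which the arm holds its last target. There are 200 camera calls.

## Working session

There is one attempt and no reset: what is moved stays moved. The work goes in short steps, Python scripts to look and compute and a tool call to move; the robot and the scene stay as the last step left them, time stands still between calls to the robot, and variables do not carry over. Pictures are saved under pics/ and viewed, at most 10 in all, crops included, and the job is handed in when it is done.

```bash
ls; mkdir -p pics; python3 - <<'E'
from rig import ctrl
import cv2,numpy as np
for n in("side","top"):
    s=ctrl.snapshot(n); cv2.imwrite(f"pics/{n}0.png",s["pixels"][:,:,::-1])
    R=cv2.Rodrigues(np.array(s["rvec"]))[0]; print(n,s["fx"],s["cx"],s["cy"],s["dist"],(-R.T@np.array(s["tvec"]).ravel()).round(3),R.round(2).tolist())
st=ctrl.state();print(st)
E
```

```text
pics
rig.py
side 480.66451668382655 311.83229233195635 239.23673303489326 [-0.10886031  0.          0.          0.          0.        ] [0.467 0.702 0.91 ] [[-1.0, -0.09, -0.0], [-0.06, 0.74, -0.67], [0.06, -0.67, -0.74]]
top 611.9979059514392 317.6118803041419 249.34555497929995 [-0.15400984  0.          0.          0.          0.        ] [0.303 0.009 1.314] [[-0.01, -1.0, -0.01], [-0.98, 0.01, -0.18], [0.18, 0.01, -0.98]]
{'time_s': 0.1, 'joints': array([ 1.11399094e+00,  3.20212678e-01,  1.56556046e+00, -2.76262879e-05,
        1.25737407e+00, -2.00006382e-02]), 'qvel': array([ 4.70240911e-04, -3.07994612e-05, -3.25823720e-03, -6.36254846e-04,
        7.31102409e-04, -6.61263385e-04]), 'tau': array([ 1.18746913e-03, -4.13332736e+01, -2.32509863e+01,  7.30594550e-02,
        4.23846266e-02, -6.06774347e-05]), 'tcp_pos': array([0.24306866, 0.52062129, 0.22421178]), 'tcp_rot': array([ 2.16665996e-01,  9.76245482e-01, -7.58393761e-04, -1.70789163e-04]), 'contact_force': array([ 0.57344666,  0.19507896, -0.15696857]), 'torque': array([ 0.01175664, -0.01358201, -0.0175439 ]), 'grasp_force': 0.0, 'gripper_width': 0.09112837702066065}
```

View pics/side0.png

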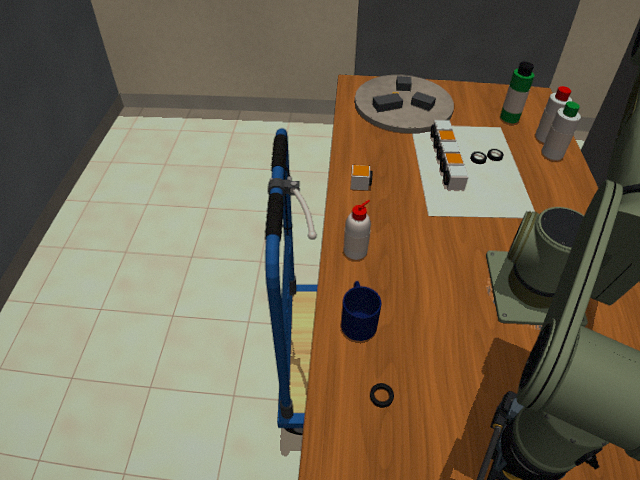

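View pics/top0.png

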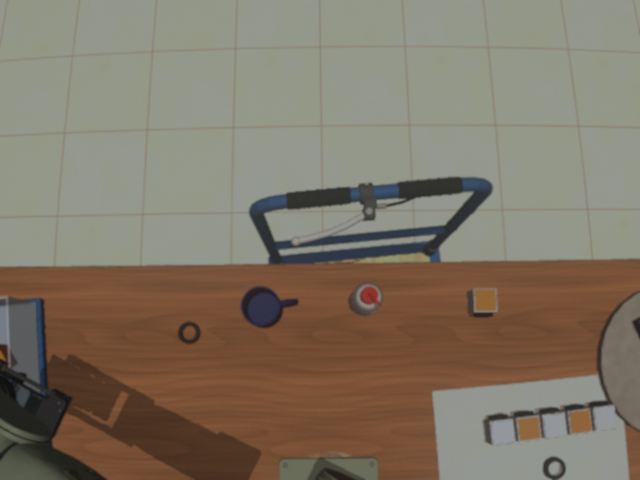

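The side view shows the lever ball at about (312,235) and the bracket near (285,185). The top view has the ball at (295,241), the bracket near (368,200), the bottle at (367,298), the mug at (263,306) and the housing at (484,301). I'll zoom in to measure.

```bash
python3 - <<'E'
import cv2
a=cv2.imread("pics/top0.png")[165:325,240:500];b=cv2.imread("pics/side0.png")[120:290,255:385]
cv2.imwrite("pics/c1.png",cv2.resize(a,None,fx=3,fy=3,interpolation=cv2.INTER_CUBIC))
cv2.imwrite("pics/c2.png",cv2.resize(b,None,fx=3.5,fy=3.5,interpolation=cv2.INTER_CUBIC))
E
```

```text
(no output)
```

View pics/c1.png

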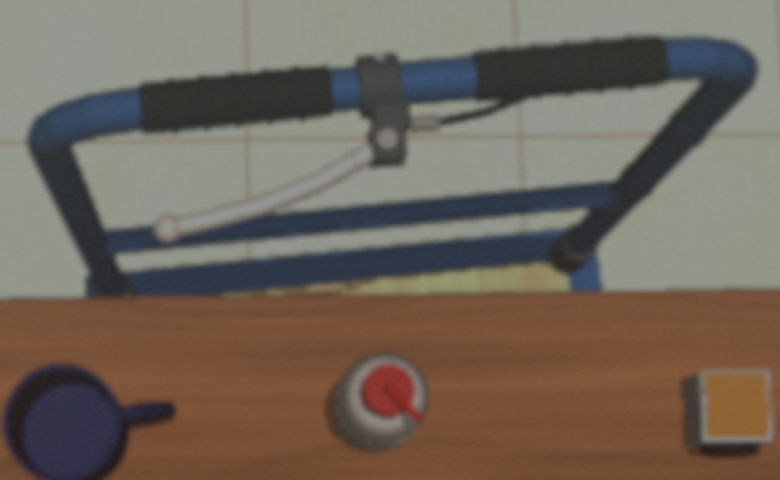

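View pics/c2.png

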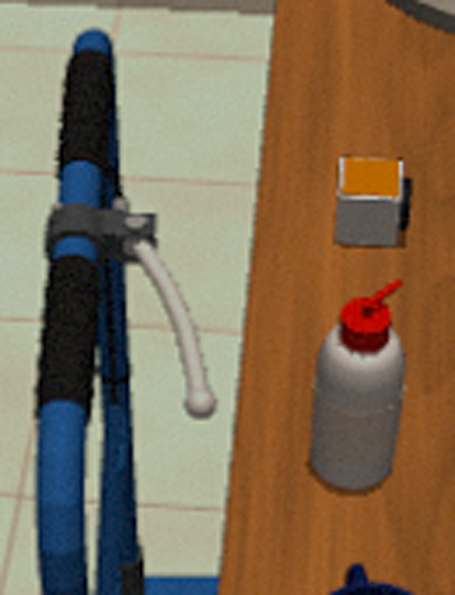

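```bash
cat > h.py <<'E'
import cv2,numpy as np
from scipy.optimize import least_squares
from scipy.spatial.transform import Rotation as Ro
def proj(s,P): return cv2.projectPoints(np.array(P,float).reshape(-1,3),np.array(s["rvec"]),np.array(s["tvec"]),np.array([[s["fx"],0,s["cx"]],[0,s["fy"],s["cy"]],[0,0,1]]),np.array(s["dist"]))[0].reshape(-1,2)
def bar(v,P): return Ro.from_euler("z",v[3]).apply(np.array(P,float))+v[:3]
E
python3 - <<'E'
from h import *
from rig import ctrl
T,S=ctrl.snapshot("top"),ctrl.snapshot("side")
up=lambda p,k,o:(np.array(p)+.5)/k-.5+np.array(o)
t=up([(168,229),(387,137),(140,107),(331,98),(477,75),(666,62)],3,(240,165))
s=up([(201,401),(63,408),(78,257),(82,162),(90,52)],3.5,(255,120))
B=[-.078,.155,0]; e=[[0,y,0] for y in(.165,.045,-.045,-.165)]
PT=[B,[-.038,.015,.014]]+e; PS=[B]+e
f=lambda v:np.r_[(proj(T,bar(v,PT))-t).ravel(),(proj(S,bar(v,PS))-s).ravel()]
r=least_squares(f,[.65,.05,.2,.1],loss="soft_l1"); v=r.x
print(v.round(4)); print(f(v).reshape(-1,2).round(1).tolist())
for n,p in dict(press=[-.075,.13,0],tip=B,piv=[-.038,.015,0],stop_s=[-.047,.13,0]).items(): print(n,bar(v,[p]).round(4))
# bystanders: points at known heights
for n,p,z in(("bottle top",(387,390),.15),("mug rim",(66,420),.092),("handle",(170,410),.06),("housing",(736,406),.05)):
    q=up(p,3,(240,165)); g=least_squares(lambda w:(proj(T,[[w[0],w[1],z]])[0]-q),[.4,0]).x; print(n,g.round(3))
print(ctrl.state()["time_s"])
E
```

```bash
cat >> h.py <<'E'
def shift(st,target,yaw_y):
    R=Ro.from_quat(st["tcp_rot"]); d=R.inv().apply(np.array(target)-st["tcp_pos"])
    y=[np.cos(yaw_y),np.sin(yaw_y),0];z=[0,0,-1];G=Ro.from_matrix(np.c_[np.cross(y,z),y,z])
    return d.round(4),(R.inv()*G).as_rotvec().round(3)
E
python3 - <<'E'
from h import *
from rig import ctrl
print(shift(ctrl.state(),[.465,.033,.27],.08))
E
```

```text
(array([-0.4074, -0.3482, -0.0452]), array([-1.000e-03,  1.000e-03,  1.054e+00]))
```

Request:
tcp_steps:
  steps: {"finger_gap": [0, 0, 0, 0, 0, 0, 0, 0, 0, 0, 0, 0], "tx": [0, -0.04, -0.08, -0.12, -0.16, -0.2, -0.24, -0.28, -0.32, -0.36, -0.39, -0.407], "ty": [0, -0.035, -0.07, -0.105, -0.14, -0.175, -0.21, -0.245, -0.28, -0.31, -0.335, -0.348], "tz": [-0.045, -0.045, -0.045, -0.045, -0.045, -0.045, -0.045, -0.045, -0.045, -0.045, -0.045, -0.045], "ax": [0, 0, 0, 0, 0, 0, 0, 0, 0, 0, 0, 0], "ay": [0, 0, 0, 0, 0, 0, 0, 0, 0, 0, 0, 0], "az": [0, 0.1, 0.2, 0.3, 0.4, 0.52, 0.64, 0.76, 0.86, 0.96, 1.054, 1.054]}
  clamp_n: 50

```text
time_s: 1.4
tcp_pos: [0.4655, 0.0307, 0.27]
tcp_rot: [0.68, 0.734, 0.0, 0.0]
contact_force: [1.1, 1.1, 0.1]
gripper_width: 0.0005
grasp_force: 0.0
```

```bash
python3 - <<'E'
from h import *
from rig import ctrl
print(shift(ctrl.state(),[.47,.033,.195],.08))
E
```

```text
(array([0.002 , 0.0046, 0.075 ]), array([ 0.   ,  0.   , -0.004]))
```

Request:
tcp_steps:
  steps: {"finger_gap": [0, 0, 0, 0, 0], "tx": [0, 0.002, 0.002, 0.002, 0.002], "ty": [0, 0.004, 0.004, 0.004, 0.004], "tz": [0.03, 0.06, 0.075, 0.075, 0.075], "ax": [0, 0, 0, 0, 0], "ay": [0, 0, 0, 0, 0], "az": [0, 0, 0, 0, 0]}

```text
time_s: 1.9
tcp_pos: [0.4689, 0.0359, 0.1953]
tcp_rot: [0.678, 0.735, 0.0, 0.0]
contact_force: [-0.1, 0.2, 0.8]
gripper_width: 0.0005
grasp_force: 0.0
```

```bash
python3 - <<'E'
from h import *
from rig import ctrl
T,S,W=[ctrl.snapshot(n)["pixels"][:,:,::-1] for n in("top","side","wrist")]
r=lambda a,k:cv2.resize(a,None,fx=k,fy=k,interpolation=cv2.INTER_CUBIC)
o=np.zeros((600,800,3),np.uint8)
a=r(T[165:325,240:430],2.1); b=r(S[130:290,255:385],3.0); w=r(W,.39)
o[:a.shape[0],:a.shape[1]]=a; o[:b.shape[0],405:405+b.shape[1]]=b[:,:395]; o[345:345+w.shape[0],:w.shape[1]]=w
cv2.imwrite("pics/d1.png",o)
E
```

```text
(no output)
```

View pics/d1.png

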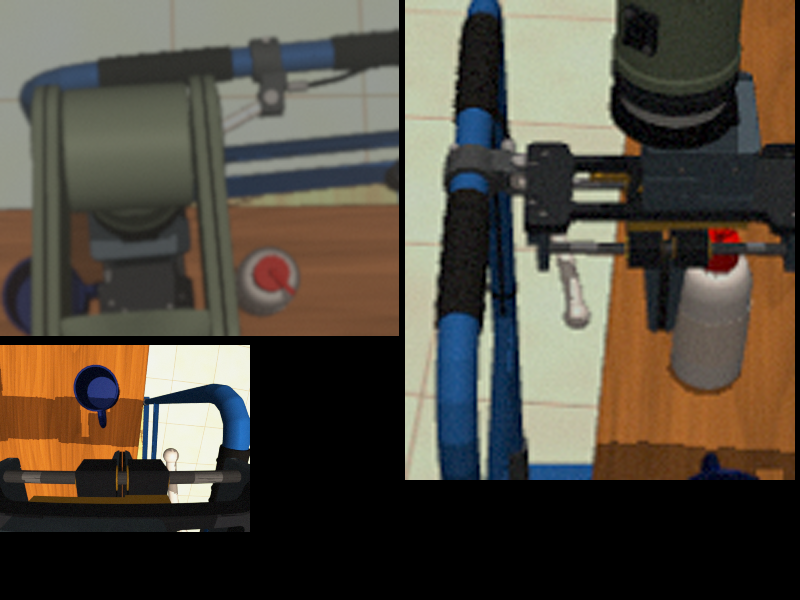

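The fingers are closed and down beside the lever. The ball at (575,320) and the tips at (657,330) in the side crop leave a gap of about 4 cm, and the gripper body sits above bar level. I'll approach slowly.

Request:
tcp_steps:
  steps: {"finger_gap": [0, 0, 0, 0, 0, 0, 0], "tx": [-0.007, -0.007, -0.007, -0.007, -0.007, -0.007, -0.007], "ty": [0.01, 0.018, 0.024, 0.028, 0.031, 0.031, 0.031], "tz": [0, 0, 0, 0, 0, 0, 0], "ax": [0, 0, 0, 0, 0, 0, 0], "ay": [0, 0, 0, 0, 0, 0, 0], "az": [0, 0, 0, 0, 0, 0, 0]}

```text
time_s: 2.75
tcp_pos: [0.4999, 0.0314, 0.1948]
tcp_rot: [0.678, 0.735, -0.0, -0.0]
contact_force: [0.3, 0.1, -0.5]
gripper_width: 0.0002
grasp_force: 0.0
```

Request:
tcp_steps:
  steps: {"finger_gap": [0, 0, 0, 0, 0], "tx": [0, 0, 0, 0, 0], "ty": [0.002, 0.004, 0.006, 0.006, 0.006], "tz": [0, 0, 0, 0, 0], "ax": [0, 0, 0, 0, 0], "ay": [0, 0, 0, 0, 0], "az": [0, 0, 0, 0, 0]}

```text
time_s: 3.25
tcp_pos: [0.5061, 0.0318, 0.1949]
tcp_rot: [0.678, 0.735, -0.0, -0.0]
contact_force: [0.2, -0.4, -0.3]
gripper_width: 0.0005
grasp_force: 0.0
```

Request:
tcp_steps:
  steps: {"finger_gap": [0, 0, 0, 0, 0], "tx": [0, 0, 0, 0, 0], "ty": [0.001, 0.002, 0.003, 0.004, 0.004], "tz": [0, 0, 0, 0, 0], "ax": [0, 0, 0, 0, 0], "ay": [0, 0, 0, 0, 0], "az": [0, 0, 0, 0, 0]}

```text
time_s: 3.75
tcp_pos: [0.5098, 0.0321, 0.1948]
tcp_rot: [0.678, 0.735, -0.0, -0.0]
contact_force: [-1.1, 0.1, 0.8]
gripper_width: 0.0004
grasp_force: 0.5
```

Request:
tcp_steps:
  steps: {"finger_gap": [0, 0, 0, 0, 0], "tx": [0, 0, 0, 0, 0], "ty": [0.001, 0.002, 0.003, 0.004, 0.004], "tz": [0, 0, 0, 0, 0], "ax": [0, 0, 0, 0, 0], "ay": [0, 0, 0, 0, 0], "az": [0, 0, 0, 0, 0]}

```text
time_s: 4.25
tcp_pos: [0.514, 0.0324, 0.1948]
tcp_rot: [0.678, 0.735, -0.0, -0.0]
contact_force: [-2.2, -0.7, 0.3]
gripper_width: 0.0002
grasp_force: 0.9
```

Request:
tcp_steps:
  steps: {"finger_gap": [0, 0, 0, 0, 0, 0, 0, 0, 0, 0], "tx": [0, 0.001, 0.001, 0.002, 0.002, 0.003, 0.003, 0.003, 0.003, 0.003], "ty": [0.002, 0.004, 0.006, 0.008, 0.01, 0.012, 0.014, 0.016, 0.016, 0.016], "tz": [0, 0, 0, 0, 0, 0, 0, 0, 0, 0], "ax": [0, 0, 0, 0, 0, 0, 0, 0, 0, 0], "ay": [0, 0, 0, 0, 0, 0, 0, 0, 0, 0], "az": [0, 0, 0, 0, 0, 0, 0, 0, 0, 0]}

```text
time_s: 5.25
tcp_pos: [0.5293, 0.0374, 0.1948]
tcp_rot: [0.678, 0.735, 0.0, -0.001]
contact_force: [-5.0, 1.4, 1.2]
gripper_width: 0.0007
grasp_force: 2.6
```

Request:
tcp_steps:
  steps: {"finger_gap": [0, 0, 0, 0, 0], "tx": [0, 0, 0.001, 0.001, 0.001], "ty": [0.001, 0.002, 0.003, 0.004, 0.004], "tz": [0, 0, 0, 0, 0], "ax": [0, 0, 0, 0, 0], "ay": [0, 0, 0, 0, 0], "az": [0, 0, 0, 0, 0]}

```text
time_s: 5.75
tcp_pos: [0.5329, 0.0385, 0.1948]
tcp_rot: [0.678, 0.735, -0.0, -0.001]
contact_force: [-6.1, 1.7, 1.0]
gripper_width: 0.0005
grasp_force: 2.9
```

Request:
tcp_steps:
  steps: {"finger_gap": [0, 0, 0, 0], "tx": [0, 0, 0, 0], "ty": [0.001, 0.002, 0.002, 0.002], "tz": [0, 0, 0, 0], "ax": [0, 0, 0, 0], "ay": [0, 0, 0, 0], "az": [0, 0, 0, 0]}

```text
time_s: 6.15
tcp_pos: [0.5345, 0.0389, 0.1948]
tcp_rot: [0.678, 0.735, -0.0, -0.002]
contact_force: [-5.6, 2.4, 0.9]
gripper_width: 0.0005
grasp_force: 3.2
```

Request:
tcp_steps:
  steps: {"finger_gap": [0, 0, 0], "tx": [0, 0, 0], "ty": [0.001, 0.001, 0.001], "tz": [0, 0, 0], "ax": [0, 0, 0], "ay": [0, 0, 0], "az": [0, 0, 0]}

```text
time_s: 6.45
tcp_pos: [0.5354, 0.0391, 0.1948]
tcp_rot: [0.679, 0.735, -0.0, -0.002]
contact_force: [-7.5, 2.1, 2.4]
gripper_width: 0.0004
grasp_force: 3.4
```

Request:
tcp_steps:
  steps: {"finger_gap": [0, 0, 0], "tx": [0, 0, 0], "ty": [0.001, 0.001, 0.001], "tz": [0, 0, 0], "ax": [0, 0, 0], "ay": [0, 0, 0], "az": [0, 0, 0]}

```text
time_s: 6.75
tcp_pos: [0.5363, 0.0394, 0.1948]
tcp_rot: [0.678, 0.735, -0.0, -0.002]
contact_force: [-7.2, 3.3, 2.5]
gripper_width: 0.0006
grasp_force: 3.6
```

Request:
tcp_steps:
  steps: {"finger_gap": [0, 0, 0], "tx": [0, 0, 0], "ty": [0.001, 0.001, 0.001], "tz": [0, 0, 0], "ax": [0, 0, 0], "ay": [0, 0, 0], "az": [0, 0, 0]}

```text
time_s: 7.05
tcp_pos: [0.5371, 0.0396, 0.1948]
tcp_rot: [0.679, 0.735, -0.0, -0.002]
contact_force: [-7.8, 2.5, 1.9]
gripper_width: 0.0003
grasp_force: 3.8
```

Request:
tcp_steps:
  steps: {"finger_gap": [0, 0, 0], "tx": [0, 0, 0], "ty": [0.001, 0.001, 0.001], "tz": [0, 0, 0], "ax": [0, 0, 0], "ay": [0, 0, 0], "az": [0, 0, 0]}

```text
time_s: 7.35
tcp_pos: [0.538, 0.0398, 0.1948]
tcp_rot: [0.679, 0.735, -0.0, -0.002]
contact_force: [-7.2, 3.2, 2.2]
gripper_width: 0.0004
grasp_force: 3.9
```

Request:
tcp_steps:
  steps: {"finger_gap": [0, 0, 0], "tx": [0, 0, 0], "ty": [0.001, 0.001, 0.001], "tz": [0, 0, 0], "ax": [0, 0, 0], "ay": [0, 0, 0], "az": [0, 0, 0]}

```text
time_s: 7.65
tcp_pos: [0.5389, 0.04, 0.1948]
tcp_rot: [0.679, 0.735, -0.0, -0.003]
contact_force: [-7.4, 4.2, 2.0]
gripper_width: 0.0005
grasp_force: 4.1
```

Request:
tcp_steps:
  steps: {"finger_gap": [0, 0, 0], "tx": [0, 0, 0], "ty": [0.001, 0.001, 0.001], "tz": [0, 0, 0], "ax": [0, 0, 0], "ay": [0, 0, 0], "az": [0, 0, 0]}

```text
time_s: 7.95
tcp_pos: [0.5398, 0.0402, 0.1948]
tcp_rot: [0.679, 0.735, -0.0, -0.003]
contact_force: [-8.6, 4.3, 3.0]
gripper_width: 0.0002
grasp_force: 4.2
```

Request:
tcp_steps:
  steps: {"finger_gap": [0, 0, 0], "tx": [0, 0, 0], "ty": [0.001, 0.001, 0.001], "tz": [0, 0, 0], "ax": [0, 0, 0], "ay": [0, 0, 0], "az": [0, 0, 0]}

```text
time_s: 8.25
tcp_pos: [0.5407, 0.0404, 0.1948]
tcp_rot: [0.679, 0.735, -0.0, -0.003]
contact_force: [-8.4, 4.1, 3.1]
gripper_width: 0.0001
grasp_force: 4.4
```

Request:
tcp_steps:
  steps: {"finger_gap": [0, 0, 0], "tx": [0, 0, 0], "ty": [0.001, 0.001, 0.001], "tz": [0, 0, 0], "ax": [0, 0, 0], "ay": [0, 0, 0], "az": [0, 0, 0]}

```text
time_s: 8.55
tcp_pos: [0.5409, 0.0404, 0.1948]
tcp_rot: [0.679, 0.735, -0.001, -0.003]
contact_force: [-10.6, 3.6, 4.4]
gripper_width: 0.0005
grasp_force: 5.4
```

Request:
tcp_steps:
  steps: {"finger_gap": [0, 0, 0], "tx": [0, 0, 0], "ty": [0.001, 0.001, 0.001], "tz": [0, 0, 0], "ax": [0, 0, 0], "ay": [0, 0, 0], "az": [0, 0, 0]}

```text
time_s: 8.85
tcp_pos: [0.541, 0.0405, 0.1948]
tcp_rot: [0.679, 0.735, -0.002, -0.004]
contact_force: [-12.1, 4.4, 4.5]
gripper_width: -0.0
grasp_force: 6.5
```

```bash
python3 - <<'E'
from h import *
from rig import ctrl
st=ctrl.state();print(st["torque"],st["contact_force"])
T,S,W=[ctrl.snapshot(n)["pixels"][:,:,::-1] for n in("top","side","wrist")]
r=lambda a,k:cv2.resize(a,None,fx=k,fy=k,interpolation=cv2.INTER_CUBIC)
o=np.zeros((600,800,3),np.uint8)
b=r(S[150:270,255:355],4.0); w=r(W[200:,300:],1.15)
o[:b.shape[0],:b.shape[1]]=b; o[:w.shape[0],402:402+w.shape[1]]=w[:,:398]
cv2.imwrite("pics/d2.png",o)
E
```

```text
[ 0.68137644  2.19114264 -0.1246505 ] [-12.076258     4.36520143   4.48915728]
```

View pics/d2.png

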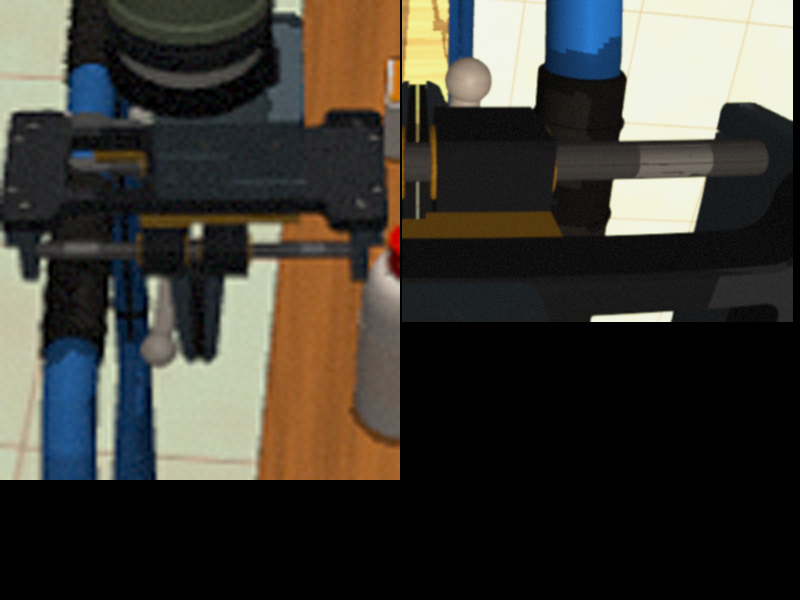

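The lever is against its stop: the TCP has stalled at x = 0.541 while the force rises. The ball at (158,348) sits beside the finger and still clear of the sleeve, and only the finger's back touches the lever. I'll press slightly harder and hold.

Request:
tcp_steps:
  steps: {"finger_gap": [0, 0, 0, 0, 0, 0, 0, 0, 0, 0, 0, 0], "tx": [0, 0, 0, 0, 0, 0, 0, 0, 0, 0, 0, 0], "ty": [0.0005, 0.001, 0.001, 0.001, 0.001, 0.001, 0.001, 0.001, 0.001, 0.001, 0.001, 0.001], "tz": [0, 0, 0, 0, 0, 0, 0, 0, 0, 0, 0, 0], "ax": [0, 0, 0, 0, 0, 0, 0, 0, 0, 0, 0, 0], "ay": [0, 0, 0, 0, 0, 0, 0, 0, 0, 0, 0, 0], "az": [0, 0, 0, 0, 0, 0, 0, 0, 0, 0, 0, 0]}

```text
time_s: 10.2
tcp_pos: [0.5411, 0.0405, 0.1947]
tcp_rot: [0.679, 0.734, -0.002, -0.005]
contact_force: [-14.5, 4.9, 6.1]
gripper_width: 0.0004
grasp_force: 7.5
```

Request:
tcp_steps:
  steps: {"finger_gap": [0, 0, 0, 0, 0, 0, 0, 0, 0, 0, 0, 0], "tx": [0, 0, 0, 0, 0, 0, 0, 0, 0, 0, 0, 0], "ty": [0, 0, 0, 0, 0, 0, 0, 0, 0, 0, 0, 0], "tz": [0, 0, 0, 0, 0, 0, 0, 0, 0, 0, 0, 0], "ax": [0, 0, 0, 0, 0, 0, 0, 0, 0, 0, 0, 0], "ay": [0, 0, 0, 0, 0, 0, 0, 0, 0, 0, 0, 0], "az": [0, 0, 0, 0, 0, 0, 0, 0, 0, 0, 0, 0]}

```text
time_s: 11.4
tcp_pos: [0.5411, 0.0405, 0.1947]
tcp_rot: [0.679, 0.734, -0.002, -0.005]
contact_force: [-14.4, 4.1, 5.7]
gripper_width: 0.0003
grasp_force: 7.5
```

Request:
tcp_steps:
  steps: {"finger_gap": [0, 0, 0, 0, 0, 0, 0, 0, 0, 0, 0, 0], "tx": [0, 0, 0, 0, 0, 0, 0, 0, 0, 0, 0, -0.001], "ty": [0, 0, 0, -0.001, -0.002, -0.003, -0.004, -0.005, -0.006, -0.007, -0.008, -0.009], "tz": [0, 0, 0, 0, 0, 0, 0, 0, 0, 0, 0, 0], "ax": [0, 0, 0, 0, 0, 0, 0, 0, 0, 0, 0, 0], "ay": [0, 0, 0, 0, 0, 0, 0, 0, 0, 0, 0, 0], "az": [0, 0, 0, 0, 0, 0, 0, 0, 0, 0, 0, 0]}

```text
time_s: 12.6
tcp_pos: [0.5352, 0.0389, 0.1948]
tcp_rot: [0.679, 0.735, 0.0, -0.003]
contact_force: [-6.7, 5.3, 0.6]
gripper_width: 0.0003
grasp_force: 3.6
```

Request:
tcp_steps:
  steps: {"finger_gap": [0, 0, 0, 0, 0, 0, 0, 0, 0, 0, 0, 0], "tx": [0, 0, 0, -0.001, -0.001, -0.001, -0.001, -0.001, -0.002, -0.002, -0.002, -0.002], "ty": [-0.001, -0.002, -0.003, -0.004, -0.005, -0.006, -0.007, -0.008, -0.009, -0.01, -0.011, -0.012], "tz": [0, 0, 0, 0, 0, 0, 0, 0, 0, 0, 0, 0], "ax": [0, 0, 0, 0, 0, 0, 0, 0, 0, 0, 0, 0], "ay": [0, 0, 0, 0, 0, 0, 0, 0, 0, 0, 0, 0], "az": [0, 0, 0, 0, 0, 0, 0, 0, 0, 0, 0, 0]}

```text
time_s: 13.8
tcp_pos: [0.5248, 0.0347, 0.1948]
tcp_rot: [0.678, 0.735, 0.0, -0.0]
contact_force: [-4.5, 2.3, -0.5]
gripper_width: 0.0006
grasp_force: 1.9
```

Request:
tcp_steps:
  steps: {"finger_gap": [0, 0, 0, 0, 0, 0, 0, 0, 0, 0, 0], "tx": [0, 0, 0, -0.001, -0.001, -0.001, -0.001, -0.001, -0.002, -0.002, -0.002], "ty": [-0.001, -0.002, -0.003, -0.004, -0.005, -0.006, -0.007, -0.008, -0.009, -0.01, -0.01], "tz": [0, 0, 0, 0, 0, 0, 0, 0, 0, 0, 0], "ax": [0, 0, 0, 0, 0, 0, 0, 0, 0, 0, 0], "ay": [0, 0, 0, 0, 0, 0, 0, 0, 0, 0, 0], "az": [0, 0, 0, 0, 0, 0, 0, 0, 0, 0, 0]}

```text
time_s: 14.9
tcp_pos: [0.5153, 0.0313, 0.1951]
tcp_rot: [0.678, 0.735, 0.0, 0.0]
contact_force: [-2.3, -1.8, -0.0]
gripper_width: 0.0003
grasp_force: 1.1
```

Request:
tcp_steps:
  steps: {"finger_gap": [0, 0, 0, 0, 0, 0, 0, 0, 0, 0, 0, 0], "tx": [0, 0, 0, 0, 0, 0, 0, 0, 0, 0, 0, 0], "ty": [-0.001, -0.002, -0.003, -0.004, -0.005, -0.006, -0.007, -0.01, -0.02, -0.035, -0.05, -0.05], "tz": [0, 0, 0, 0, 0, 0, 0, 0, 0, 0, 0, 0], "ax": [0, 0, 0, 0, 0, 0, 0, 0, 0, 0, 0, 0], "ay": [0, 0, 0, 0, 0, 0, 0, 0, 0, 0, 0, 0], "az": [0, 0, 0, 0, 0, 0, 0, 0, 0, 0, 0, 0]}

```text
time_s: 16.1
tcp_pos: [0.463, 0.0275, 0.1949]
tcp_rot: [0.678, 0.735, -0.0, -0.001]
contact_force: [0.2, 0.3, -0.4]
gripper_width: 0.0007
grasp_force: 0.0
```

Request:
tcp_steps:
  steps: {"finger_gap": [0, 0, 0, 0, 0, 0, 0, 0, 0, 0], "tx": [0, 0, 0, 0, 0, 0, 0, 0, 0, 0], "ty": [0, 0, 0, 0, -0.04, -0.08, -0.1, -0.1, -0.1, -0.1], "tz": [-0.03, -0.06, -0.09, -0.12, -0.14, -0.14, -0.14, -0.14, -0.14, -0.14], "ax": [0, 0, 0, 0, 0, 0, 0, 0, 0, 0], "ay": [0, 0, 0, 0, 0, 0, 0, 0, 0, 0], "az": [0, 0, 0, 0, 0, 0, 0, 0, 0, 0]}

```text
time_s: 17.1
tcp_pos: [0.3668, 0.0196, 0.3349]
tcp_rot: [0.678, 0.735, 0.0, 0.0]
contact_force: [0.1, -0.4, 0.6]
gripper_width: 0.0003
grasp_force: 0.0
```

```bash
python3 - <<'E'
from h import *
from rig import ctrl
T=ctrl.snapshot("top")["pixels"][:,:,::-1];S=ctrl.snapshot("side")["pixels"][:,:,::-1]
cv2.imwrite("pics/e.png",np.hstack([cv2.resize(T[165:345,160:510],None,fx=1.4,fy=1.4),cv2.resize(S[110:290,250:390],None,fx=1.4,fy=1.4)]))
E
```

```text
(no output)
```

View pics/e.png

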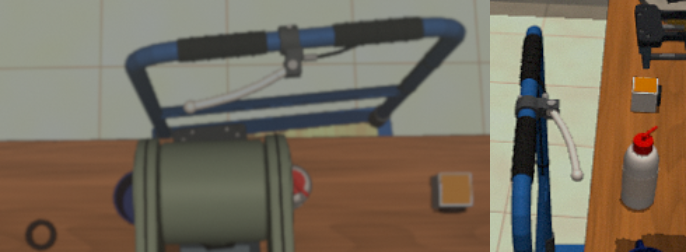

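The lever is back out at rest, with its ball at (190,106) in the top crop. The bottle, mug, housing and ring look unmoved, and the gripper is clear.

```bash
python3 -c "
from rig import ctrl
print(ctrl.finish_job())"
```

```text
the job is handed in; nothing more can be done
None
```

I pressed the brake lever to its firm stop at about 15 N, held it there for over two seconds, eased it back out to rest and backed the gripper clear, with the things on the desk unmoved; the job is handed in, but no verdict came back.

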